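# Decant the milling balls and close the jar

### The arm

A 6-joint arm with a two-finger parallel gripper is mounted at the origin on a cart in front of the work surface, level with it; the furniture and walls round the work are solid. World frame = base frame: x ahead of the robot, y to its left, z up, the work surface at z = 0. Lengths are in m, angles in rad, forces in N, time in s.
With the tool pointing down it reaches from about 0.35 to 0.85 m from the base axis. Payload 8.1 kg.
Tool frame: the origin (TCP) lies at the very end of the fingers, on their centre line; the grasp point (between the pads) lies 19 mm behind it (robot.pinch_z is the distance from the TCP to the grasp point, in m); y points along the fingers, x is the direction in which the jaws open and shut, and the axes are right-handed (so a half turn about y gives the same grasp; the last joint's range is limited). The gripper opens to 93 mm and grips with 3 to 60 N. Pads are 15 mm wide; open, the fingers measure 128 mm over their backs; the gripper's body (75 mm by 188 mm) begins 65 mm behind the grasp point.
Start: joints at [1.208, 0.13, 1.488, -0, 1.523, -0.085], TCP at [0.165, 0.577, 0.219] pointing down, gripper open.
Joint ranges: [-2.96, 2.96], [-0.89, 2.26], [0.02, 2.5], [-1.34, 4.48], [0, 2.73], [-2.66, 2.66]. Speed limits (rad/s): [2.39, 2.39, 2.79, 3.14, 3.14, 3.14].

### API

Orientations are given as a rotation vector (axis times angle).
In Python, from plant import robot gives the robot as it stands.
- The arm moves only by the shell command python3 -m inch 'ROWS' [FORCE]. ROWS is JSON, a list of rows, each a list of 5 numbers: the closure, from -1 (fully open) to 1 (shut), then the shift along the world's x, y, z in m, then the turn about the world's z in rad. A call has 1 to 8 rows; each row is the pose to reach, as a shift and turn from the pose measured when the call began; what a row does not reach only later rows make up. A row lasts 1/8 s, in which the tool goes at most 62.5 mm and 10.7 degrees, less where a joint would pass 70% of its speed; a pose out of reach is approached as far as the arm can. A call with a gripper value outside its range is refused whole. The fingers move at their own pace and stop on an object; FORCE is the grip in N (left out, the last holds). Time passes only in rows, so rows that repeat a pose let the fingers close. It gives the time, the measured TCP pose, the force and the opening at its end, in the units of the state.
- robot.read_state(): the state, without advancing time (a new reading comes with each control period).
- robot.read_camera(name): name is "scene" or "top" or "wrist"; returns a dict with "color" (384x512x3 uint8, red, green, blue), "mtx" (3x3 intrinsics, pixels), "dist_coeffs" ([k1, k2, p1, p2, k3] as OpenCV has them; the pictures are not rectified), "R" (3x3) and "t" (3): a world point X has camera coordinates R X + t; the wrist camera has in their place "hand_eye" (4x4, takes a point from camera to tool coordinates, whose origin is the TCP and whose axes are the tool frame's). Camera axes: x right, y down, z forward; pixel columns grow to the right and rows downward; lengths in m; the calibration is good to about 2 mm. A picture is of the moment at which its call begins: read the wrist's pose just before it. There is no depth.
- robot.close_job(): hands the job in, once; it reports no verdict.
The state is a dict: "t": time; "q": joint angles; "dq": joint speeds; "joint_torque": joint torques, N m; "tool_pos": TCP position; "orientation": TCP orientation; "force": force on the tool from outside, world axes, zero at the start; "wrist_torque": the same for the moment, N m; "opening": finger opening in m.
Only numpy, scipy, OpenCV 4.12 (cv2) and the standard library are available. Lean on these libraries where they do the work, as an engineer would, in place of code of your own. Each camera call takes 0.05 s, during which the arm holds its last target. There are 200 camera calls.

### The job

Take the tumbler, pour all seven porcelain balls out of it into the open terracotta jar while you keep hold of it, and stand the empty tumbler upright on the table again. Close the jar with its lid, knob up, so that the lid sits level in the mouth. The jar stays standing on the table.

Things in the scene. Friction and masses are not known exactly. Their poses are not given: they have to be found in the camera images.
- tumbler: white tumbler without handle, holding the balls: 85 mm high, 54 mm across at the foot, 68 at the rim, 4 mm wall, glazed and slick; a straight round cork sleeve, 65 mm across, from 24 to 66 mm above the foot, is the place to grip. 0.11 kg empty, balance point about 40 mm up; grip it near there and firmly (about 40 N), or it swings in the fingers. Origin: centre of its underside; z up through the mouth
- tumbler_rim (a point): centre of the tumbler's mouth, level with its rim, 85 mm above its underside
- jar: open round terracotta jar, 120 mm across, 70 mm high, 6 mm wall, 108 mm across inside at the mouth, 15 mm floor, about 0.9 kg, standing loose on the table. Origin: centre of its underside; z up
- jar_mouth (a point): centre of the jar's mouth, level with its rim, 70 mm above its underside
- lid: terracotta lid of the jar, lying knob up on the table: a plate 126 mm across and 7 mm thick, below it a locating step 92 mm across and 6 mm deep that drops loosely into the jar's mouth, above it an upright round knob 26 mm across and 36 mm tall. About 0.2 kg. Origin: centre of the step's underside; the plate's top lies 13 mm above it and the knob's top 49 mm; z points up through the knob. Seated on the jar its origin lies 6 mm below the jar's rim
- lid_knob (a point): point on the axis of the lid's knob, 36 mm above the lid's origin, a good height to grip it
- ball0_center (a point): centre of ball 1 of seven equal white porcelain milling balls, 18 mm in diameter, 10 g; at the start all lie in the tumbler
- ball1_center (a point): centre of ball 2 of seven equal white porcelain milling balls, 18 mm in diameter, 10 g; at the start all lie in the tumbler
- ball2_center (a point): centre of ball 3 of seven equal white porcelain milling balls, 18 mm in diameter, 10 g; at the start all lie in the tumbler
- ball3_center (a point): centre of ball 4 of seven equal white porcelain milling balls, 18 mm in diameter, 10 g; at the start all lie in the tumbler
- ball4_center (a point): centre of ball 5 of seven equal white porcelain milling balls, 18 mm in diameter, 10 g; at the start all lie in the tumbler
- ball5_center (a point): centre of ball 6 of seven equal white porcelain milling balls, 18 mm in diameter, 10 g; at the start all lie in the tumbler
- ball6_center (a point): centre of ball 7 of seven equal white porcelain milling balls, 18 mm in diameter, 10 g; at the start all lie in the tumbler
Mind the look-alikes: they are no part of the job. Leave any green look-alike of the jar alone.

How it is judged:
On the way, in this order (a step that is already met when the one before it is completed fails the run):
1. the held tumbler is tipped over the jar (contact force between the fingers and tumbler above 0.5 N and angle between tumbler's own z axis and vertical above 0.6 rad and horizontal distance between tumbler_rim and jar_mouth below 0.13 m), for 0.05 s.
2. all seven balls are in the jar and the tumbler is still held (horizontal distance between each of ball0_center, ball1_center, ball2_center, ball3_center, ball4_center, ball5_center, ball6_center and jar_mouth below 0.055 m and z of ball0_center in the frame of jar between 0 and 0.066 m and z of ball1_center in the frame of jar between 0 and 0.066 m and z of ball2_center in the frame of jar between 0 and 0.066 m and z of ball3_center in the frame of jar between 0 and 0.066 m and z of ball4_center in the frame of jar between 0 and 0.066 m and z of ball5_center in the frame of jar between 0 and 0.066 m and z of ball6_center in the frame of jar between 0 and 0.066 m and contact force between the fingers and tumbler above 0.5 N and height (world z) of tumbler above 0.03 m), for 0.2 s.
At the end, for the whole second after the job is handed in: All seven balls lie inside the jar; the jar stands upright on the table; its lid sits in its mouth, knob up, centred within 12 mm, fully down within about 3 mm and level within 0.06 rad; the tumbler stands upright (within 0.1 rad) on the table; tumbler, lid and jar are released and at rest (horizontal distance between each of ball0_center, ball1_center, ball2_center, ball3_center, ball4_center, ball5_center, ball6_center and jar_mouth below 0.055 m and z of ball0_center in the frame of jar between 0 and 0.066 m and z of ball1_center in the frame of jar between 0 and 0.066 m and z of ball2_center in the frame of jar between 0 and 0.066 m and z of ball3_center in the frame of jar between 0 and 0.066 m and z of ball4_center in the frame of jar between 0 and 0.066 m and z of ball5_center in the frame of jar between 0 and 0.066 m and z of ball6_center in the frame of jar between 0 and 0.066 m and horizontal distance between lid and jar_mouth below 0.012 m and z of lid in the frame of jar_mouth between -0.01 and -0.003 m and angle between the z axis of lid and the z axis of jar, either way round below 0.06 rad and angle between each of lid, jar, tumbler's own z axis and vertical below 0.1 rad and height (world z) of jar between -0.006 and 0.006 m and height (world z) of tumbler between -0.006 and 0.006 m and linear speed of each of tumbler, lid, jar below 0.02 m/s); the robot touches nothing.
It also fails if it takes over 72 s, if anything falls off the work surface, if the arm or the gripper's body presses on something with over 40 N, if the wrist force passes 120 N, or if a joint passes its speed limit or range.

## Working session

There is one attempt and no reset: what is moved stays moved. The work goes in short steps, Python scripts to look and compute and a shell command to move; the robot and the scene stay as the last step left them, time stands still between calls to the robot, and variables do not carry over. Pictures are saved under pics/ and viewed, about 8 in all and at most 12, crops included, and the job is handed in when it is done.

```bash
ls; mkdir -p pics
cat > h.py <<'E'
import numpy as np, cv2
from plant import robot
from scipy.spatial.transform import Rotation as Ro
def cam(n):
    s=robot.read_state(); c=robot.read_camera(n)
    if n=='wrist':
        T=np.eye(4); T[:3,:3]=Ro.from_rotvec(s['orientation']).as_matrix(); T[:3,3]=s['tool_pos']
        W=np.linalg.inv(T@np.array(c['hand_eye'])); c['R']=W[:3,:3]; c['t']=W[:3,3]
    c['R']=np.array(c['R']);c['t']=np.array(c['t']); return c
def ray(c,u,v):
    p=cv2.undistortPoints(np.array([[[u,v]]],float),np.array(c['mtx']),np.array(c['dist_coeffs']))[0,0]
    return -c['R'].T@c['t'], c['R'].T@np.array([p[0],p[1],1])
def onz(c,u,v,z):
    o,d=ray(c,u,v); return o+d*(z-o[2])/d[2]
def proj(c,X):
    return cv2.projectPoints(np.array(X,float).reshape(-1,1,3),cv2.Rodrigues(c['R'])[0],c['t'],np.array(c['mtx']),np.array(c['dist_coeffs']))[0].reshape(-1,2)
def save(c,f,s=1): cv2.imwrite('pics/'+f,cv2.resize(cv2.cvtColor(np.array(c['color']),cv2.COLOR_RGB2BGR),None,fx=s,fy=s))
E
python3 - <<'E'
from h import *
s=robot.read_state(); print(s); print(Ro.from_rotvec(s['orientation']).as_matrix().round(3), robot.pinch_z)
for n in('scene','top'):
    c=cam(n); save(c,n+'0.png',1.5); print(n,(-c['R'].T@c['t']).round(3))
E
```

```text
pics
{'t': 0.0, 'q': array([ 1.20760821e+00,  1.31153250e-01,  1.48927212e+00, -6.18581373e-06,
        1.52298445e+00, -8.53852927e-02]), 'dq': array([-4.85330161e-05, -1.92571945e-03,  5.12652802e-05,  1.53263826e-03,
        1.85808143e-04,  8.88901850e-04]), 'joint_torque': array([-6.76859963e-04, -5.59847438e+01, -4.91751802e+01,  7.65528157e-02,
        3.57998209e-02, -1.28713727e-04]), 'tool_pos': array([0.16431764, 0.57647609, 0.2175961 ]), 'orientation': array([-1.32890064, -1.00102239,  1.00357682]), 'force': array([ 0.45992127, -0.47154642, -0.3970906 ]), 'wrist_torque': array([-0.04737961,  0.04064648, -0.02732252]), 'opening': 0.09275890900258102}
[[ 0.274 -0.001 -0.962]
 [ 0.962 -0.002  0.274]
 [-0.002 -1.     0.   ]] 0.0188
scene [ 0.071 -0.527  0.636]
top [0.242 0.087 1.192]
```

View pics/scene0.png

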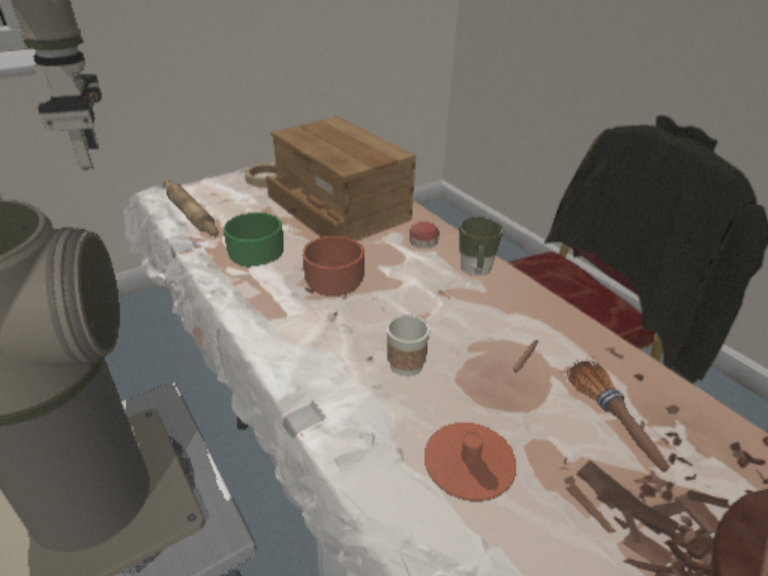

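View pics/top0.png

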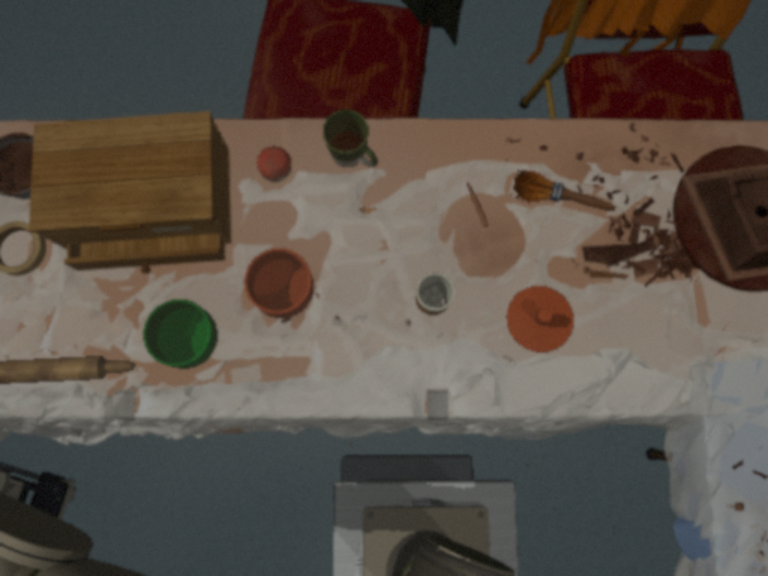

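The scene view shows the brown jar at (333,265), tumbler (408,345), lid (470,460) and green decoy (254,238). In the top view the jar is at (279,282), tumbler (433,293), lid (540,318) and decoy (180,332), in the 1.5x pictures. Next I measure the jar, lid and tumbler.

```bash
cat > m.py <<'E'
from h import *
def blob(img,near,lo,hi):
    hsv=cv2.cvtColor(img,cv2.COLOR_RGB2HSV); m=cv2.inRange(hsv,np.array(lo),np.array(hi))
    m=cv2.morphologyEx(m,cv2.MORPH_CLOSE,np.ones((5,5)))
    cs=cv2.findContours(m,cv2.RETR_EXTERNAL,cv2.CHAIN_APPROX_NONE)[0]
    cs=[k for k in cs if cv2.contourArea(k)>100]
    return min(cs,key=lambda k:np.hypot(*(np.mean(k[:,0],0)-near)))
if __name__=='__main__':
    c=cam('top'); im=np.array(c['color']); hsv=cv2.cvtColor(im,cv2.COLOR_RGB2HSV)
    for n,p in dict(jar=(186,188),lid=(352,218),tum=(289,196),table=(270,215)).items(): print(n,hsv[p[1],p[0]])
    for n,p,z in(('jar',(186,188),.07),('lid',(360,212),.013)):
        k=blob(im,p,(0,125,50),(14,255,255)); e=cv2.fitEllipse(cv2.convexHull(k)); print(n,e,onz(c,*e[0],z).round(4))
        q=np.array([onz(c,*x,z)[:2] for x in cv2.convexHull(k)[:,0]]); print(cv2.minEnclosingCircle(q.astype(np.float32)), np.ptp(q,0))
    print('tum',onz(c,433/1.5,293/1.5,.085).round(4),'green',onz(c,120,221,.07).round(3))
    cv2.imwrite('pics/t.png',cv2.resize(cv2.cvtColor(im[150:250,150:400],cv2.COLOR_RGB2BGR),None,fx=3,fy=3))
    q=robot.read_state()['q'];print(q.sum())
E
python3 m.py
```

```text
jar [  8 143  80]
lid [  8 173 115]
tum [26 25 72]
table [ 13  41 112]
jar ((185.55355834960938, 188.04612731933594), (44.188968658447266, 45.23188781738281), 141.37200927734375) [0.4941 0.255  0.07  ]
((0.49438777565956116, 0.2541411519050598), 0.061952799558639526) [0.11914718 0.11661843]
lid ((359.6014404296875, 212.18125915527344), (42.213539123535156, 44.514251708984375), 129.51609802246094) [ 0.4382 -0.2171  0.013 ]
((0.43891218304634094, -0.21696047484874725), 0.06111618131399155) [0.11733354 0.12001791]
tum [ 0.4709 -0.0155  0.085 ] green [0.406 0.423 0.07 ]
4.265178391223087
```

```bash
python3 -m inch '[[-1,0.02,0.06,0.06,0],[-1,0.04,0.12,0.12,0],[-1,0.06,0.18,0.18,0],[-1,0.08,0.24,0.24,0],[-1,0.1,0.3,0.3,0],[-1,0.12,0.36,0.36,0],[-1,0.13,0.4,0.42,0],[-1,0.15,0.45,0.48,0]]'; python3 -c "
from h import *
s=robot.read_state();print(s['q'].round(3),Ro.from_rotvec(s['orientation']).as_matrix().round(3),s['tool_pos'],s['t'])"
```

```text
t: 1.15
tool_pos: [0.2295, 0.7628, 0.4393]
orientation: [-1.3, -1.028, 0.968]
force: [-0.5, -0.1, -0.1]
opening: 0.093
[ 1.213  0.919  0.025  0.004  2.152 -0.078] [[ 0.274  0.012 -0.962]
 [ 0.961  0.043  0.274]
 [ 0.045 -0.999 -0.   ]] [0.22945959 0.76278174 0.43927321] 1.15
```

```bash
cat > s.py <<'E'
from h import *
s=robot.read_state();R=Ro.from_rotvec(s['orientation']).as_matrix();print(s['t'],s['q'].round(3),'y',R[:,1].round(3),'x',R[:,0].round(3),s['tool_pos'].round(4),s['force'].round(1),s['opening'].round(4))
E
python3 -m inch '[[-1,0.06,0.2,0,0]]' >/dev/null; python3 s.py; python3 -m inch '[[-1,0.3,0.9,0,0],[-1,0.3,0.9,0,0]]'>/dev/null; python3 s.py;  python3 -m inch '[[-1,0,0,0.5,0],[-1,0,0,0.5,0]]'>/dev/null; python3 s.py
```

```text
Traceback (most recent call last):
  File "s.py", line 2, in <module>
    s=robot.read_state();R=Ro.from_rotvec(s['orientation']).as_matrix();print(s['t'],s['q'].round(3),'y',R[:,1].round(3),'x',R[:,0].round(3),s['tool_pos'].round(4),s['force'].round(1),s['opening'].round(4))
                                                                                                                                                                                        ^^^^^^^^^^^^^^^^^^
AttributeError: 'float' object has no attribute 'round'
Traceback (most recent call last):
  File "s.py", line 2, in <module>
    s=robot.read_state();R=Ro.from_rotvec(s['orientation']).as_matrix();print(s['t'],s['q'].round(3),'y',R[:,1].round(3),'x',R[:,0].round(3),s['tool_pos'].round(4),s['force'].round(1),s['opening'].round(4))
                                                                                                                                                                                        ^^^^^^^^^^^^^^^^^^
AttributeError: 'float' object has no attribute 'round'
Traceback (most recent call last):
  File "s.py", line 2, in <module>
    s=robot.read_state();R=Ro.from_rotvec(s['orientation']).as_matrix();print(s['t'],s['q'].round(3),'y',R[:,1].round(3),'x',R[:,0].round(3),s['tool_pos'].round(4),s['force'].round(1),s['opening'].round(4))
                                                                                                                                                                                        ^^^^^^^^^^^^^^^^^^
AttributeError: 'float' object has no attribute 'round'
```

```bash
sed -i "s/s\['opening'\].round(4)/s['opening']/" s.py; python3 s.py
```

```text
1.775 [ 1.207  0.883  0.024  0.013  2.061 -0.078] y [ 0.051  0.166 -0.985] x [0.27  0.947 0.173] [0.2411 0.79   0.4734] [0.1 1.  0.9] 0.09261876967099492
```

```bash
python3 -m inch '[[-1,-0.02,-0.06,-0.02,0],[-1,-0.036,-0.115,-0.04,0],[-1,-0.054,-0.172,-0.07,0],[-1,-0.072,-0.23,-0.1,0],[-1,-0.09,-0.287,-0.12,0],[-1,-0.108,-0.344,-0.15,0],[-1,-0.126,-0.4,-0.17,0],[-1,-0.137,-0.45,-0.17,0]]' >/dev/null; python3 s.py;python3 -m inch '[[-1,-0.06,-0.2,0,0],[-1,-0.06,-0.2,0,0]]'>/dev/null; python3 s.py;python3 -m inch '[[-1,-0.06,-0.2,0,0],[-1,-0.06,-0.2,0,0]]'>/dev/null; python3 s.py
```

```text
2.775 [ 1.15  -0.449  1.807  0.022  1.607 -0.141] y [ 0.052  0.169 -0.984] x [0.269 0.947 0.177] [0.1339 0.4441 0.3358] [-0.9 -0.5  0.5] 0.09293097385013359
3.025 [ 1.09  -0.832  2.035  0.032  1.759 -0.195] y [ 0.054  0.172 -0.984] x [0.269 0.946 0.181] [0.0979 0.3245 0.3366] [ 0.5 -1.6  1.5] 0.0930776460414435
3.275 [ 1.068 -0.893  2.019  0.026  1.891 -0.215] y [ 0.038  0.121 -0.992] x [0.272 0.954 0.126] [0.0843 0.2792 0.3578] [ 0.2 -0.1  0.5] 0.09334070477265011
```

```bash
python3 -m inch '[[-1,-0.06,-0.2,0,0],[-1,-0.06,-0.2,0,0]]'>/dev/null; python3 s.py;python3 -m inch '[[-1,-0.06,-0.2,0,0]]'>/dev/null; python3 s.py
```

```text
3.525 [ 1.057 -0.893  1.952  0.016  2.01  -0.229] y [ 0.023  0.07  -0.997] x [0.273 0.959 0.074] [0.0747 0.2476 0.3906] [0.3 1.  0.2] 0.09318587266076189
3.65 [ 1.05  -0.893  1.914  0.006  2.087 -0.24 ] y [ 0.012  0.032 -0.999] x [0.274 0.961 0.034] [0.068  0.2253 0.4089] [ 0.5 -0.4  0.5] 0.09265115484429148
```

```bash
python3 -m inch '[[-1,-0.06,-0.2,0,0]]'>/dev/null; python3 s.py;python3 -m inch '[[-1,0.05,-0.03,-0.02,-0.18],[-1,0.1,-0.06,-0.04,-0.36],[-1,0.15,-0.09,-0.06,-0.54],[-1,0.2,-0.12,-0.08,-0.72],[-1,0.25,-0.15,-0.1,-0.9],[-1,0.3,-0.18,-0.12,-1.08],[-1,0.35,-0.21,-0.14,-1.25],[-1,0.4,-0.235,-0.16,-1.29]]'>/dev/null; python3 s.py
python3 - <<'E'
from h import *
c=cam('wrist'); save(c,'w1.png',1.5)
E
```

```text
3.775 [ 1.041 -0.893  1.874 -0.005  2.165 -0.255] y [ 0.002 -0.005 -1.   ] x [ 0.274  0.962 -0.005] [0.0608 0.2021 0.4288] [ 0.4 -0.4  0. ] 0.09312015309066764
4.775 [-0.163 -0.334  1.811 -0.004  1.663 -0.161] y [ 0.001 -0.004 -1.   ] x [ 1.    -0.003  0.001] [ 0.4385 -0.0217  0.2799] [0.5 0.1 1.4] 0.09298524449193907
```

View pics/w1.png

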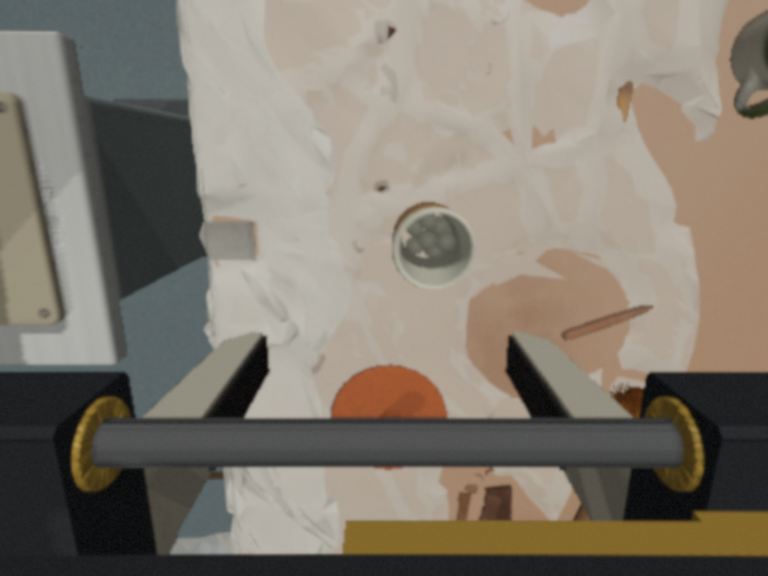

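The tumbler's rim circle is centred at (433,247) in the wrist view, with the balls inside.

Run:
```python
from h import *
import json
c=cam('wrist'); im=np.array(c['color'])[125:205,250:330]
g=cv2.cvtColor(im,cv2.COLOR_RGB2GRAY)
k=cv2.HoughCircles(cv2.medianBlur(cv2.resize(g,None,fx=4,fy=4),5),cv2.HOUGH_GRADIENT,1,100,param1=80,param2=20,minRadius=85,maxRadius=125)
print(k)
for u,v,_ in k[0]: print(onz(c,250+u/4,125+v/4,.085).round(4))
print(onz(c,433/1.5,247/1.5,.085).round(4),robot.read_state()['tool_pos'])
```

```text
[[[156.5 158.5 101.8]]]
[ 0.4759 -0.0178  0.085 ]
[ 0.4754 -0.0179  0.085 ] [ 0.43778926 -0.0223512   0.27382746]
```

```bash
python3 -m inch '[[-1,0.02,0.002,-0.04,0],[-1,0.038,0.0045,-0.08,0],[-1,0.038,0.0045,-0.12,0],[-1,0.038,0.0045,-0.16,0],[-1,0.038,0.0045,-0.2,0],[-1,0.038,0.0045,-0.23,0],[-1,0.038,0.0045,-0.245,0],[-1,0.038,0.0045,-0.248,0]]' 25>/dev/null; python3 s.py
python3 -m inch '[[1,0,0,0,0],[1,0,0,0,0],[1,0,0,0,0],[1,0,0,0,0],[1,0,0,0,0],[1,0,0,0,0]]' 25; python3 s.py
```

```text
t: 5.88
tool_pos: [0.4761, -0.0177, 0.0265]
orientation: [-1.574, 0.01, 0.006]
force: [-0.4, -0.3, -0.0]
opening: 0.0931
5.875 [-0.142 -0.005  1.999 -0.005  1.158 -0.137] y [-0.01  -0.003 -1.   ] x [ 1.    -0.002 -0.01 ] [ 0.4761 -0.0177  0.0265] [-0.4 -0.3 -0. ] 0.09313189017421557
t: 6.62
tool_pos: [0.4767, -0.0179, 0.0273]
orientation: [-1.574, 0.009, 0.005]
force: [-1.9, 0.2, 6.5]
opening: 0.0654
6.625 [-0.142 -0.006  1.998 -0.005  1.158 -0.137] y [-0.009 -0.003 -1.   ] x [ 1.    -0.002 -0.009] [ 0.4767 -0.0179  0.0273] [-1.9  0.2  6.5] 0.06539622660463897
```

```bash
python3 -m inch '[[1,0,0,0.03,0],[1,0,0,0.07,0],[1,0.005,0.02,0.11,0],[1,0.01,0.05,0.13,0],[1,0.015,0.08,0.14,0],[1,0.0175,0.1,0.14,0],[1,0.0175,0.11,0.14,0],[1,0.0175,0.11,0.14,0]]' 25 >/dev/null; python3 s.py
python3 - <<'E'
from h import *
c=cam('wrist'); save(c,'w2.png',1.5)
E
```

```text
7.625 [ 0.085 -0.095  1.811 -0.002  1.436  0.086] y [-0.01  -0.003 -1.   ] x [ 1.    -0.001 -0.01 ] [0.4936 0.0923 0.1667] [ 0.4 -0.  -1.6] 0.06600801678781665
```

View pics/w2.png

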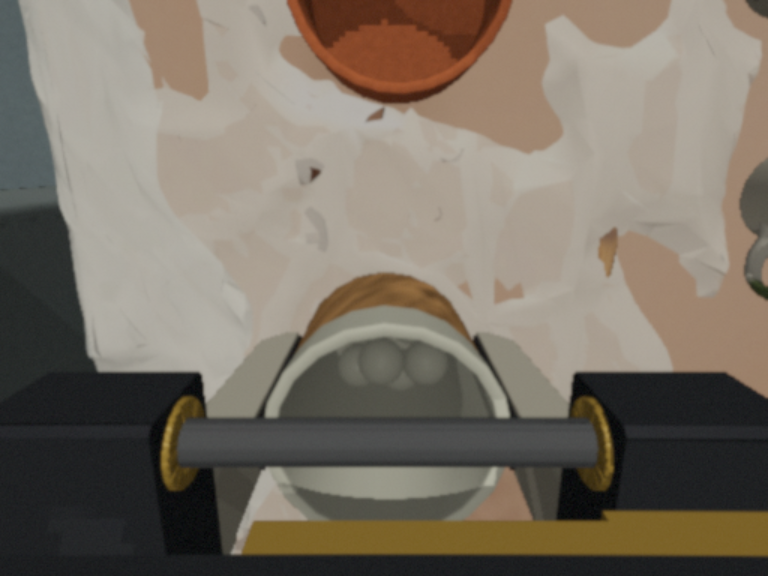

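The near rim of the jar bottoms out at (398,100), and the tumbler hangs upright in the fingers. Next I fit the rim circle.

Run:
```python
from h import *
from scipy.optimize import least_squares
c=cam('wrist'); im=np.array(c['color']); hsv=cv2.cvtColor(im,cv2.COLOR_RGB2HSV)[:80]
m=cv2.inRange(hsv,(0,125,50),(14,255,255)); 
P=[]
for u in range(205,330,4):
    v=np.where(m[:,u])[0]
    if len(v) and v.max()<78: P.append(onz(c,u,v.max(),.07)[:2])
P=np.array(P); f=lambda q:np.hypot(P[:,0]-q[0],P[:,1]-q[1])-.06
r=least_squares(f,[.494,.255],loss='soft_l1',f_scale=.002); print(len(P),r.x.round(4),np.abs(r.fun).max())
print((-c['R'].T@c['t']).round(3), robot.read_state()['tool_pos'])
```

```text
32 [0.4979 0.2567] 0.0031045554906331055
[0.496 0.166 0.332] [0.4938428  0.09152317 0.16681562]
```

```bash
python3 -m inch '[[1,0.002,0.03,-0.02,0],[1,0.003,0.055,-0.05,0],[1,0.003,0.058,-0.07,0],[1,0.003,0.058,-0.077,0],[1,0.003,0.058,-0.077,0]]' 25 >/dev/null; python3 s.py
python3 -m inch '[[1,0,0.012,0,0],[1,0,0.02,0.001,0],[1,0,0.027,0.004,0],[1,0,0.034,0.006,0],[1,0,0.041,0.007,0],[1,0,0.041,0.007,0]]' 8 >/dev/null; python3 s.py
python3 - <<'E'
from h import *
c=cam('scene'); save(c,'s2.png',1.5); im=cv2.cvtColor(np.array(c['color'])[60:260,160:360],cv2.COLOR_RGB2BGR)
w=cam('wrist'); b=cv2.cvtColor(np.array(w['color'])[:300,100:420],cv2.COLOR_RGB2BGR)
cv2.imwrite('pics/a1.png',np.hstack([cv2.resize(im,(400,400)),cv2.resize(b,(400,400))]))
E
```

```text
8.35 [ 0.193  0.024  1.842 -0.002  1.287  0.197] y [-0.011 -0.004 -1.   ] x [ 1.    -0.003 -0.011] [0.4967 0.1487 0.0897] [-1.2  0.4 -1.3] 0.0658151477125265
9.1 [ 0.27   0.052  1.8   -0.     1.301  0.273] y [-0.01  -0.003 -1.   ] x [ 1.    -0.003 -0.01 ] [0.4969 0.1904 0.0969] [ 0.2  0.3 -2. ] 0.06560695892746557
```

View pics/a1.png

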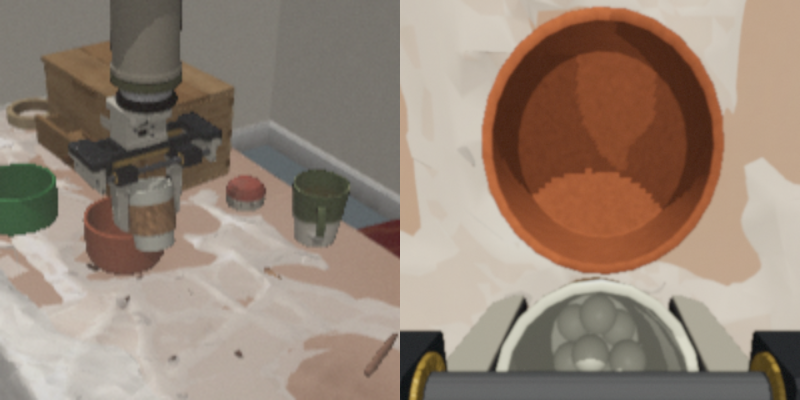

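```bash
cat > j.py <<'E'
from h import *
from scipy.optimize import least_squares
c=cam('wrist'); im=np.array(c['color']); hsv=cv2.cvtColor(im,cv2.COLOR_RGB2HSV)
m=cv2.inRange(hsv,(0,125,40),(14,255,255)); k=max(cv2.findContours(m,0,1)[0],key=cv2.contourArea)
P=np.array([onz(c,*x,.07)[:2] for x in k[:,0] if 2<x[1]<200])
r=least_squares(lambda q:np.hypot(P[:,0]-q[0],P[:,1]-q[1])-.06,P.mean(0),loss='soft_l1',f_scale=.002); print('jar',r.x.round(4),np.median(abs(r.fun)),robot.read_state()['tool_pos'].round(4))
E
python3 j.py
```

```text
jar [0.4989 0.2582] 0.0014969432232399202 [0.4968 0.1899 0.0966]
```

```bash
python3 -m inch '[[1,0,0.008,0.001,0],[1,0,0.015,0.001,0],[1,0,0.021,-0.0005,0],[1,0,0.027,-0.002,0],[1,0,0.027,-0.002,0]]' 8 >/dev/null; python3 s.py
python3 - <<'E'
from h import *
c=cam('scene'); im=cv2.cvtColor(np.array(c['color'])[110:210,200:300],cv2.COLOR_RGB2BGR)
w=cam('wrist'); b=cv2.cvtColor(np.array(w['color'])[:300,100:420],cv2.COLOR_RGB2BGR)
cv2.imwrite('pics/a2.png',np.hstack([cv2.resize(im,(400,400)),cv2.resize(b,(400,400))]))
E
python3 j.py
```

```text
9.875 [0.318 0.081 1.773 0.    1.298 0.32 ] y [-0.011 -0.003 -1.   ] x [ 1.    -0.003 -0.011] [0.4967 0.2173 0.0945] [ 0.2 -0.1 -0.8] 0.06580093087605234
jar [0.4989 0.2574] 0.0007862838060636521 [0.4967 0.2168 0.0946]
```

View pics/a2.png

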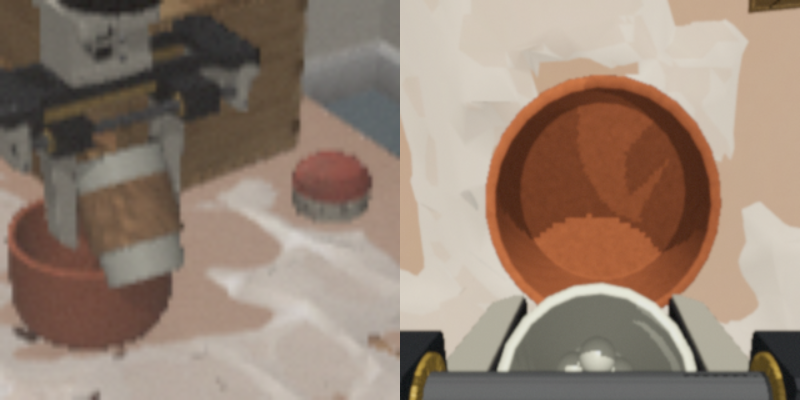

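```bash
python3 -m inch '[[1,0,0.005,-0.003,0],[1,0,0.0105,-0.006,0],[1,0,0.015,-0.011,0],[1,0,0.019,-0.0155,0],[1,0,0.0215,-0.019,0],[1,0,0.0235,-0.0225,0],[1,0,0.0235,-0.0225,0]]' 8 >/dev/null; python3 s.py
python3 - <<'E'
from h import *
c=cam('scene'); im=cv2.cvtColor(np.array(c['color'])[110:210,200:300],cv2.COLOR_RGB2BGR)
w=cam('wrist'); b=cv2.cvtColor(np.array(w['color'])[:300,100:420],cv2.COLOR_RGB2BGR)
cv2.imwrite('pics/a3.png',np.hstack([cv2.resize(im,(400,400)),cv2.resize(b,(400,400))]))
E
python3 j.py
```

```text
10.9 [0.357 0.133 1.763 0.    1.258 0.36 ] y [-0.011 -0.004 -1.   ] x [ 1.    -0.003 -0.011] [0.4965 0.2402 0.0717] [ 0.5 -1.2 -0.2] 0.0655458658820752
jar [0.4989 0.2576] 0.00047228174551506436 [0.4966 0.2401 0.072 ]
```

View pics/a3.png

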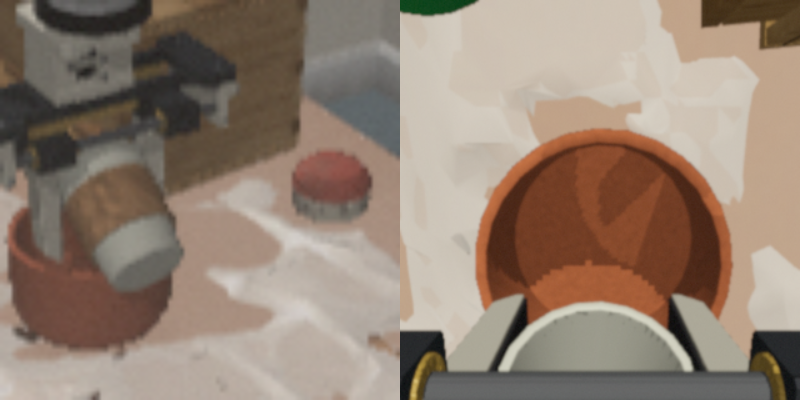

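Run:
```python
from h import *
c=cam('wrist'); s=robot.read_state()['tool_pos']; P=np.array([s[0],s[1],s[2]+.0188])
for d in range(30,111,10):
    t=np.radians(d); u=np.array([0,np.sin(t),np.cos(t)]); n=np.array([0,np.cos(t),-np.sin(t)])
    X=[P+.039*u+.034*n,P+.039*u-.034*n,P-.046*u+.027*n]; print(d,proj(c,X).round(0).tolist())
c=cam('scene'); 
for d in range(30,111,10):
    t=np.radians(d); u=np.array([0,np.sin(t),np.cos(t)]); n=np.array([0,np.cos(t),-np.sin(t)])
    X=[P-.046*u,P+.0*u]; print(d,((proj(c,X)-[200,110])*4).round(0).tolist())
```

```text
30 [[257.0, 165.0], [256.0, 337.0], [259.0, 215.0]]
40 [[257.0, 157.0], [256.0, 318.0], [259.0, 228.0]]
50 [[257.0, 153.0], [256.0, 295.0], [259.0, 241.0]]
60 [[258.0, 152.0], [256.0, 271.0], [259.0, 254.0]]
70 [[258.0, 154.0], [256.0, 245.0], [259.0, 268.0]]
80 [[258.0, 159.0], [256.0, 221.0], [259.0, 282.0]]
90 [[258.0, 165.0], [256.0, 199.0], [258.0, 296.0]]
100 [[258.0, 174.0], [257.0, 181.0], [258.0, 309.0]]
110 [[258.0, 183.0], [257.0, 167.0], [258.0, 322.0]]
30 [[114.0, 278.0], [97.0, 216.0]]
40 [[119.0, 277.0], [97.0, 216.0]]
50 [[123.0, 275.0], [97.0, 216.0]]
60 [[126.0, 270.0], [97.0, 216.0]]
70 [[129.0, 264.0], [97.0, 216.0]]
80 [[130.0, 256.0], [97.0, 216.0]]
90 [[130.0, 246.0], [97.0, 216.0]]
100 [[130.0, 236.0], [97.0, 216.0]]
110 [[128.0, 225.0], [97.0, 216.0]]
```

Run:
```python
from h import *
c=cam('scene'); im=cv2.cvtColor(np.array(c['color'])[130:200,205:275],cv2.COLOR_RGB2BGR)
w=cam('wrist'); b=cv2.cvtColor(np.array(w['color'])[170:340,170:340],cv2.COLOR_RGB2BGR)
b=cv2.convertScaleAbs(b,alpha=1.5)
cv2.imwrite('pics/a4.png',np.hstack([cv2.resize(im,(400,400)),cv2.resize(b,(400,400))]))
```

```text
(no output)
```

View pics/a4.png

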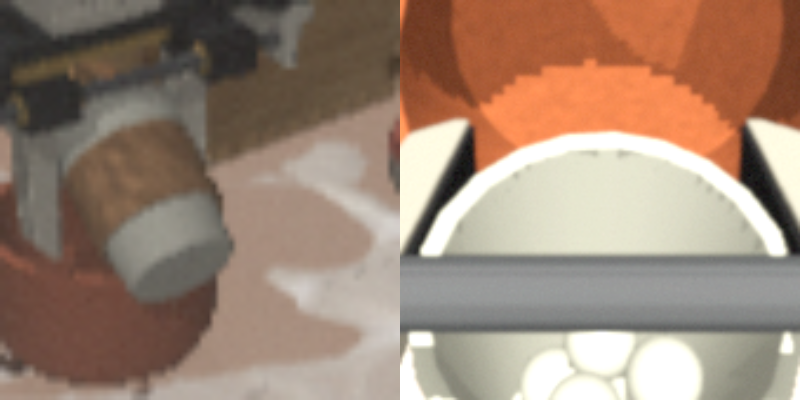

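```bash
cat > tp.py <<'E'
from h import *
from scipy.optimize import least_squares
import sys
a=list(map(float,sys.argv[1:])) # wrist front lip v, wrist rim centre v, foot u,v scene
w=cam('wrist'); c=cam('scene'); x=robot.read_state()['tool_pos'][0]
def pts(q):
    y,z,t=q; u=np.array([0,np.sin(t),np.cos(t)]); n=np.array([0,np.cos(t),-np.sin(t)]); F=np.array([x,y,z])
    return F,F+.085*u,F+.085*u+.034*n
def f(q):
    F,M,L=pts(q); pw=proj(w,[L,M]); pc=proj(c,[F])[0]
    return [pw[0,1]-a[0],(pw[1,1]-a[1])/2,pc[0]-a[2],pc[1]-a[3]]
for t0 in(.3,.8,1.2):
    r=least_squares(f,[.2,.08,t0]); print(r.x[:2].round(4),np.degrees(r.x[2]).round(1),np.round(r.fun,1))
s=robot.read_state()['tool_pos']; 
F,M,L=pts(r.x); u=(M-F)/.085; P=s+[0,0,.0188]
print('foot',F.round(3),'mouth',M.round(3),'pinch along axis',((P-F)@u).round(4),'off',np.cross(u,P-F)[0].round(4))
E
python3 tp.py 227 293 237.4 174.6
```

```text
[0.1672 0.096 ] 63.7 [-0.1  0.   0.3 -0. ]
[0.1672 0.096 ] 63.7 [-0.1  0.   0.3 -0. ]
[0.1672 0.096 ] 63.7 [-0.1  0.   0.3 -0. ]
foot [0.497 0.167 0.096] mouth [0.497 0.243 0.134] pinch along axis 0.0631 off -0.0369
```

```bash
python3 - <<'E'
import re
s=open('tp.py').read()
s=s.replace("pw=proj(w,[L,M])","pw=proj(w,[L,M+[.034,0,0],M-[.034,0,0]])").replace("(pw[1,1]-a[1])/2","pw[1,0]-pw[2,0]-a[1]").replace("rim centre v","rim width px")
s=s.replace("s=robot.read_state()['tool_pos']; \n","s=robot.read_state()['tool_pos']; print('mouth v',proj(w,[pts(r.x)[1]]).round(0))\n")
open('tp.py','w').write(s)
E
python3 tp.py 227 166 237.4 174.6
```

```text
[0.1638 0.0976] 69.6 [-0.1  0.1  1.   0. ]
[0.1638 0.0976] 69.6 [-0.1  0.1  1.   0. ]
[0.1638 0.0976] 69.6 [-0.1  0.1  1.   0. ]
mouth v [[257. 284.]]
foot [0.497 0.164 0.098] mouth [0.497 0.244 0.127] pinch along axis 0.0693 off -0.0329
```

```bash
python3 -m inch '[[1,0,0,0,0],[1,0,0,0,0],[1,0,0,0,0]]' 40 >/dev/null; python3 s.py; python3 -m inch '[[1,0,0,0.01,0],[1,0,0,0.02,0],[1,0,0,0.03,0],[1,0,0,0.03,0]]' 40 >/dev/null; python3 s.py
python3 - <<'E'
from h import *
c=cam('scene'); im=cv2.cvtColor(np.array(c['color'])[115:195,200:280],cv2.COLOR_RGB2BGR)
w=cam('wrist'); b=cv2.cvtColor(np.array(w['color'])[170:340,170:340],cv2.COLOR_RGB2BGR)
b=cv2.convertScaleAbs(b,alpha=1.5)
cv2.imwrite('pics/a5.png',np.hstack([cv2.resize(im,(400,400),interpolation=cv2.INTER_CUBIC),cv2.resize(b,(400,400))]))
E
```

```text
11.825 [0.357 0.132 1.763 0.    1.258 0.36 ] y [-0.011 -0.004 -1.   ] x [ 1.    -0.003 -0.011] [0.4967 0.2402 0.0721] [ 0.8 -1.6 -0.7] 0.0651455571669762
12.325 [0.357 0.097 1.739 0.    1.315 0.36 ] y [-0.008 -0.003 -1.   ] x [ 1.    -0.003 -0.008] [0.4977 0.2407 0.1038] [ 0.3 -0.  -2.5] 0.06550462182553908
```

View pics/a5.png

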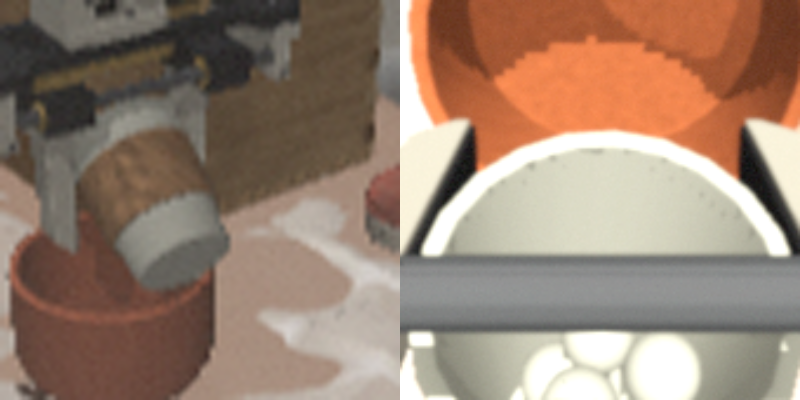

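```bash
python3 -m inch '[[1,0.001,0.002,-0.015,0],[1,0.001,0.004,-0.027,0],[1,0.001,0.01,-0.034,0],[1,0.001,0.016,-0.041,0],[1,0.001,0.016,-0.041,0]]' 40 >/dev/null; python3 s.py
python3 - <<'E'
from h import *
c=cam('scene'); im=cv2.cvtColor(np.array(c['color'])[115:195,200:280],cv2.COLOR_RGB2BGR)
w=cam('wrist'); b=cv2.cvtColor(np.array(w['color'])[170:340,170:340],cv2.COLOR_RGB2BGR)
b=cv2.convertScaleAbs(b,alpha=1.5)
cv2.imwrite('pics/a6.png',np.hstack([cv2.resize(im,(400,400),interpolation=cv2.INTER_CUBIC),cv2.resize(b,(400,400))]))
E
python3 j.py
```

```text
13.05 [3.840e-01 1.670e-01 1.747e+00 1.000e-03 1.240e+00 3.870e-01] y [-0.011 -0.004 -1.   ] x [ 1.    -0.003 -0.011] [0.4973 0.2567 0.0606] [-0.6 -2.4  0.4] 0.06554248010446516
jar [0.4989 0.2588] 0.0009474064128723245 [0.4978 0.2566 0.0614]
```

View pics/a6.png

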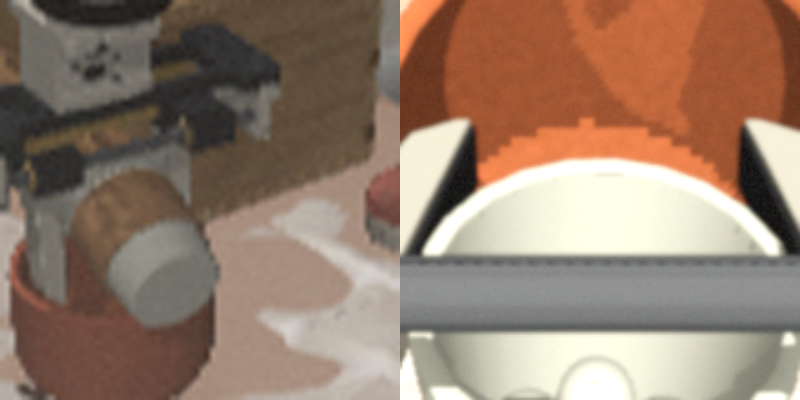

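```bash
python3 -m inch '[[1,0,0.003,-0.004,0],[1,0,0.006,-0.009,0],[1,0,0.008,-0.014,0],[1,0,0.01,-0.02,0],[1,0,0.011,-0.024,0],[1,0,0.012,-0.028,0],[1,0,0.012,-0.028,0],[1,0,0.012,-0.028,0]]' 40 >/dev/null; python3 s.py
cat > tilt.py <<'E'
from h import *
import sys
w=cam('wrist'); im=np.array(w['color']); hsv=cv2.cvtColor(im,cv2.COLOR_RGB2HSV)
col=hsv[:,244:270].mean(1).round(0).astype(int)
for v in range(100,340,5): print(v,col[v].tolist(),end='; ')
cv2.imwrite('pics/'+sys.argv[1],cv2.cvtColor(im,cv2.COLOR_RGB2BGR))
E
python3 tilt.py b1.png
```

```text
14.2 [4.040e-01 2.150e-01 1.744e+00 1.000e-03 1.192e+00 4.060e-01] y [-0.008 -0.002 -1.   ] x [ 1.    -0.003 -0.008] [0.4989 0.2693 0.0351] [-2.6  2.8 14.4] 0.06503397957107031
100 [16, 35, 192]; 105 [17, 34, 192]; 110 [18, 28, 193]; 115 [18, 29, 190]; 120 [16, 50, 184]; 125 [14, 74, 179]; 130 [14, 77, 179]; 135 [14, 77, 179]; 140 [14, 77, 179]; 145 [14, 77, 179]; 150 [10, 164, 142]; 155 [10, 173, 143]; 160 [10, 172, 147]; 165 [10, 171, 168]; 170 [10, 172, 158]; 175 [10, 154, 128]; 180 [29, 28, 119]; 185 [29, 27, 116]; 190 [29, 28, 105]; 195 [28, 28, 110]; 200 [28, 28, 118]; 205 [29, 27, 136]; 210 [28, 24, 169]; 215 [28, 26, 142]; 220 [27, 36, 114]; 225 [19, 77, 128]; 230 [10, 176, 120]; 235 [10, 176, 117]; 240 [10, 174, 115]; 245 [12, 125, 119]; 250 [19, 87, 140]; 255 [21, 68, 154]; 260 [28, 22, 186]; 265 [28, 23, 181]; 270 [28, 24, 170]; 275 [28, 25, 158]; 280 [73, 5, 72]; 285 [56, 4, 88]; 290 [66, 3, 94]; 295 [67, 3, 93]; 300 [89, 5, 86]; 305 [68, 4, 79]; 310 [29, 20, 91]; 315 [28, 22, 193]; 320 [29, 22, 193]; 325 [28, 29, 100]; 330 [28, 22, 191]; 335 [28, 23, 184];
```

```bash
cat > cnt.py <<'E'
from h import *
import sys
w=cam('wrist'); im=np.array(w['color']); s=robot.read_state()['tool_pos']
hsv=cv2.cvtColor(im,cv2.COLOR_RGB2HSV); J=np.array([float(sys.argv[1]),float(sys.argv[2])])
ring=proj(w,[[J[0]+.047*np.cos(a),J[1]+.047*np.sin(a),.03] for a in np.linspace(0,6.28,60)]).astype(np.int32)
M=np.zeros(im.shape[:2],np.uint8); cv2.fillPoly(M,[ring],255)
m=cv2.inRange(hsv,(0,0,50),(180,90,255))&M
n,l,st,cc=cv2.connectedComponentsWithStats(m)
p=proj(w,[[*J,.024],[J[0]+.009,J[1],.024]]); r=np.linalg.norm(p[1]-p[0]); print('ball r px',r.round(1),'area',3.14*r*r)
for i in range(1,n):
    if st[i,4]>30: print(st[i],cc[i].round(0),(st[i,4]/(3.14*r*r)).round(2), onz(w,*cc[i],.024)[:2].round(3))
cv2.imwrite('pics/'+sys.argv[3],cv2.resize(cv2.cvtColor(im,cv2.COLOR_RGB2BGR)[100:300,140:370],None,fx=3,fy=3))
E
python3 cnt.py .499 .2585 b2.png; python3 j.py
```

```text
ball r px 14.3 area 638.4474702176323
[ 227  176   86   63 3159] [265. 204.] 4.95 [0.503 0.285]
[197 183  28  25 445] [212. 197.] 0.7 [0.471 0.29 ]
[181 221  19  37 365] [188. 235.] 0.57 [0.455 0.265]
[317 221  19  37 361] [328. 235.] 0.57 [0.542 0.265]
[ 186  257  141   58 5815] [256. 283.] 9.11 [0.497 0.231]
jar [0.4992 0.2629] 0.0018765906565572227 [0.4989 0.2693 0.0352]
```

View pics/b2.png

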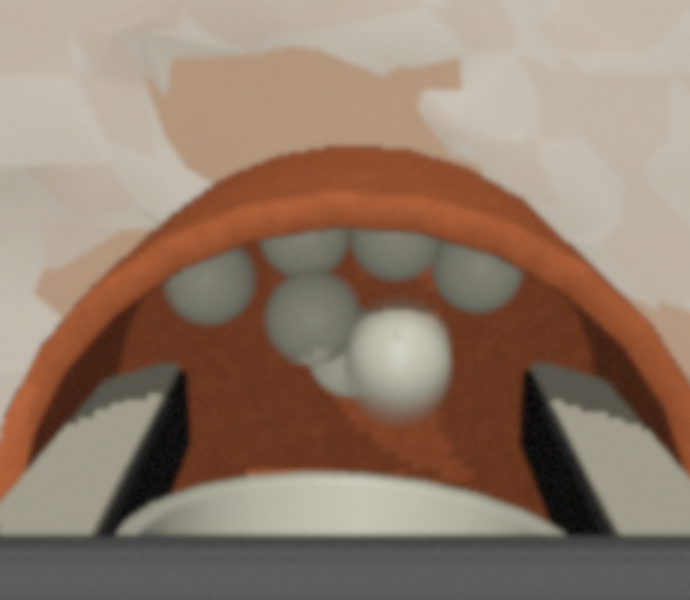

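The picture shows seven balls in the jar: four along the far wall and three in the middle. I'll hold briefly, lift clear, and carry the tumbler back to free table.

```bash
python3 -m inch '[[1,0,0,0,0],[1,0,0,0,0],[1,0,0,0.02,0],[1,0,0,0.05,0],[1,0,0,0.09,0],[1,0,0,0.12,0],[1,0,0,0.13,0],[1,0,0,0.13,0]]' 40 >/dev/null; python3 s.py; python3 j.py
python3 -m inch '[[1,0,-0.04,0,0],[1,0,-0.1,0,0],[1,0,-0.15,0,0],[1,0,-0.2,0,0],[1,0,-0.23,0,0],[1,0,-0.24,0,0],[1,0,-0.24,0,0]]' 40 >/dev/null; python3 s.py; python3 cnt.py .499 .2625 b3.png
cat > top.py <<'E'
from h import *
c=cam('top'); im=np.array(c['color']); hsv=cv2.cvtColor(im,cv2.COLOR_RGB2HSV)
ring=proj(c,[[.499+.05*np.cos(a),.2625+.05*np.sin(a),.04] for a in np.linspace(0,6.28,60)]).astype(np.int32)
M=np.zeros(im.shape[:2],np.uint8); cv2.fillPoly(M,[ring],255); m=cv2.inRange(hsv,(0,0,40),(180,90,255))&M
p=proj(c,[[.499,.26,.03],[.508,.26,.03]]); r=np.linalg.norm(p[1]-p[0]); print('white in balls',m.astype(bool).sum()/(3.14*r*r))
k=max(cv2.findContours(cv2.inRange(hsv[150:235,140:230],(0,125,50),(14,255,255)),0,1)[0],key=cv2.contourArea); print(cv2.fitEllipse(k))
e=cv2.fitEllipse(k)[0]; print('jar top',onz(c,e[0]+140,e[1]+150,.07).round(4))
E
python3 top.py
```

```text
15.35 [4.030e-01 8.000e-02 1.640e+00 1.000e-03 1.429e+00 4.060e-01] y [-0.008 -0.002 -1.   ] x [ 1.    -0.003 -0.008] [0.499  0.2692 0.1654] [ 0.5 -0.7  0.1] 0.06534484620926435
jar [0.4989 0.2592] 0.0015124399390467266 [0.4983 0.269  0.1642]
16.275 [-0.043 -0.101  1.825 -0.003  1.43  -0.038] y [-0.012 -0.002 -1.   ] x [ 1.    -0.004 -0.012] [0.4977 0.0289 0.1629] [ 0.3 -0.1 -0.9] 0.06518793429341073
ball r px 11.1 area 383.7072242231005
white in balls 8.0245375714997
((45.46428680419922, 37.822078704833984), (43.53884506225586, 43.999305725097656), 141.3467559814453)
jar top [0.4947 0.2553 0.07  ]
```

```bash
cat > tum.py <<'E'
from h import *
w=cam('wrist'); im=np.array(w['color']); hsv=cv2.cvtColor(im,cv2.COLOR_RGB2HSV)
m=cv2.inRange(hsv,(23,10,40),(35,60,255)); m[:,:185]=0; m[:,330:]=0; m=cv2.morphologyEx(m,cv2.MORPH_OPEN,np.ones((3,3)))
n,l,st,cc=cv2.connectedComponentsWithStats(m)
for i in range(1,n):
    if st[i,4]>150: print('blob',st[i].tolist(),cc[i].round(0))
s=robot.read_state()['tool_pos']; P=s+[0,0,.045]
for d in (0,20,40,60,80,90,100,110):
    t=np.radians(d); u=np.array([0,np.sin(t),np.cos(t)]); q=np.array([0,np.cos(t),-np.sin(t)])
    print(d,proj(w,[P+.017*u+.034*q,P+.017*u-.034*q,P+.017*u+[.034,0,0],P-.068*u+.027*q])[:,1].round(0),end=' ')
print()
E
python3 -m inch '[[1,0,0,-0.03,0],[1,0,0,-0.07,0],[1,0,0,-0.098,0],[1,0,0,-0.098,0]]' 40 >/dev/null; python3 s.py; python3 tum.py
python3 -m inch '[[1,0,0,0,0],[1,0,0,0,0],[1,0,0,0,0],[1,0,0,0,0]]' 6 >/dev/null; python3 s.py; python3 tum.py
python3 -m inch '[[1,0,0,0,0],[1,0,0,0,0],[1,0,0,0,0],[1,0,0,0,0]]' 3 >/dev/null; python3 s.py; python3 tum.py
```

```text
16.875 [-0.039  0.003  1.917 -0.003  1.238 -0.037] y [-0.016 -0.002 -1.   ] x [ 1.    -0.001 -0.016] [0.4956 0.0312 0.0629] [-0.5 -0.2 -0.5] 0.06503129235817103
blob [185, 257, 144, 23, 2468] [251. 269.]
blob [185, 310, 145, 37, 5249] [257. 328.]
0 [222. 376. 305. 183.] 20 [201. 383. 291. 217.] 40 [194. 376. 274. 254.] 60 [197. 352. 260. 293.] 80 [209. 313. 249. 336.] 90 [217. 292. 245. 358.] 100 [226. 270. 243. 382.] 110 [236. 250. 241. 406.] 
17.425 [-0.039  0.     1.914 -0.003  1.239 -0.037] y [-0.012 -0.002 -1.   ] x [ 1.    -0.001 -0.012] [0.4974 0.0308 0.0653] [ 0.4 -0.  -0.7] 0.06593831386928242
blob [185, 215, 145, 64, 7035] [258. 251.]
blob [185, 310, 145, 37, 4829] [257. 327.]
0 [219. 371. 301. 182.] 20 [199. 378. 287. 216.] 40 [192. 370. 271. 252.] 60 [195. 346. 257. 291.] 80 [207. 309. 246. 333.] 90 [215. 287. 242. 355.] 100 [224. 266. 240. 378.] 110 [234. 247. 239. 402.] 
17.975 [-3.900e-02  1.000e-03  1.914e+00 -3.000e-03  1.239e+00 -3.700e-02] y [-0.013 -0.002 -1.   ] x [ 1.    -0.001 -0.013] [0.4973 0.0308 0.0651] [ 0.1  0.8 -0. ] 0.06624745675494413
blob [185, 215, 145, 64, 7111] [258. 252.]
blob [185, 310, 145, 37, 4851] [257. 327.]
0 [219. 371. 302. 182.] 20 [199. 378. 287. 216.] 40 [192. 371. 271. 252.] 60 [196. 347. 257. 291.] 80 [207. 309. 246. 333.] 90 [215. 288. 243. 355.] 100 [224. 266. 240. 378.] 110 [234. 247. 239. 402.]
```

Run:
```python
from h import *
c=cam('scene'); im=cv2.cvtColor(np.array(c['color'])[160:260,210:310],cv2.COLOR_RGB2BGR)
w=cam('wrist'); b=cv2.cvtColor(np.array(w['color'])[160:384,150:362],cv2.COLOR_RGB2BGR)
cv2.imwrite('pics/c1.png',np.hstack([cv2.resize(im,(400,400),interpolation=cv2.INTER_CUBIC),cv2.resize(b,(378,400))]))
```

```text
(no output)
```

View pics/c1.png

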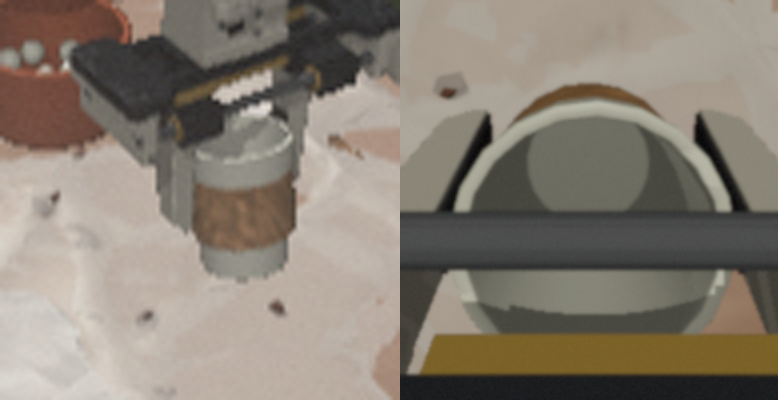

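Run:
```python
from h import *
c=cam('scene')
for u,v in((271,223),(271,221)):
    o,d=ray(c,u,v); print((o+d*(.497-o[0])/d[0]).round(4))
for y in (.02,.03,.04):
  print(proj(c,[[.497,y,z] for z in(0,.02,.03,.04)]).round(0).tolist())
# wrist rim front lip at v=216: 
w=cam('wrist')
o,d=ray(w,258,216); 
for z in(.08,.1,.12,.14): print(z,(o+d*(z-o[2])/d[2]).round(4), 'width px of rim',(proj(w,[[.531,.03,z]])-proj(w,[[.463,.03,z]]))[0,0].round(0))
```

```text
[0.497  0.011  0.0386]
[0.497  0.0115 0.0448]
[[268.0, 232.0], [269.0, 227.0], [269.0, 224.0], [269.0, 221.0]]
[[266.0, 230.0], [266.0, 224.0], [266.0, 221.0], [267.0, 218.0]]
[[264.0, 228.0], [264.0, 222.0], [264.0, 219.0], [264.0, 216.0]]
0.08 [0.4975 0.0486 0.08  ] width px of rim 126.0
0.1 [0.4977 0.056  0.1   ] width px of rim 142.0
0.12 [0.498  0.0634 0.12  ] width px of rim 164.0
0.14 [0.4982 0.0708 0.14  ] width px of rim 194.0
```

```bash
python3 -m inch '[[1,0,0,-0.012,0],[1,0,0,-0.022,0],[1,0,0,-0.028,0],[1,0,0,-0.032,0],[1,0,0,-0.036,0],[1,0,0,-0.039,0],[1,0,0,-0.039,0]]' 3 >/dev/null; python3 s.py; python3 tum.py | head -3
```

```text
19.1 [-0.039  0.057  1.937 -0.003  1.16  -0.037] y [-0.012 -0.002 -1.   ] x [ 1.    -0.001 -0.012] [0.4974 0.0309 0.026 ] [-0.5 -0.7 -0.2] 0.06553606857239032
blob [185, 229, 145, 51, 5119] [258. 258.]
blob [185, 310, 145, 37, 5029] [257. 328.]
0 [219. 371. 301. 182.] 20 [199. 378. 287. 216.] 40 [192. 371. 271. 252.] 60 [195. 347. 257. 291.] 80 [207. 309. 246. 333.] 90 [215. 288. 242. 355.] 100 [224. 266. 240. 378.] 110 [234. 247. 239. 402.]
```

```bash
python3 -m inch '[[1,0,0,-0.001,0],[-1,0,0,-0.001,0],[-1,0,0,-0.001,0],[-1,0,0,-0.001,0],[-1,0,0,0.01,0],[-1,0,0,0.04,0],[-1,0,0,0.09,0],[-1,0,0,0.14,0]]' 3 >/dev/null; python3 s.py
cat > rim.py <<'E'
from h import *
import sys
u0,v0,r0,r1=map(int,sys.argv[1:5]); w=cam('wrist'); im=np.array(w['color'])
g=cv2.cvtColor(im,cv2.COLOR_RGB2GRAY); u0-=0
k=cv2.HoughCircles(cv2.medianBlur(cv2.resize(g[v0:v0+160,u0:u0+160],None,fx=3,fy=3),5),cv2.HOUGH_GRADIENT,1,300,param1=80,param2=20,minRadius=3*r0,maxRadius=3*r1)
for u,v,r in k[0]: print((u/3+u0).round(1),(v/3+v0).round(1),(r/3).round(1),onz(w,u/3+u0,v/3+v0,.085).round(4))
E
python3 -m inch '[[-1,0,0,0.05,0],[-1,0,-0.05,0.1,0],[-1,0,-0.09,0.11,0],[-1,0,-0.09,0.11,0]]' >/dev/null; python3 s.py
python3 - <<'E'
from h import *
w=cam('wrist'); T=[.497,.03]
print(proj(w,[[*T,.085],[T[0]+.034,T[1],.085],[*T,0],[.439,-.217,.013]]).round(0))
E
python3 rim.py 176 20 20 55
```

```text
20.15 [-0.039 -0.106  1.819 -0.002  1.44  -0.038] y [-0.012 -0.002 -1.   ] x [ 1.    -0.001 -0.012] [0.4971 0.0309 0.1681] [ 0.2 -0.2  0.8] 0.09301762512511733
20.65 [-0.222 -0.148  1.652 -0.005  1.644 -0.217] y [-0.008 -0.004 -1.   ] x [ 1.    -0.005 -0.008] [ 0.4979 -0.0617  0.2811] [-0.1  0.9 -0.5] 0.09266507044844356
[[258.  89.]
 [288.  88.]
 [259.  92.]
 [222. 257.]]
255.8 110.2 27.1 [0.4932 0.0084 0.085 ]
```

Run:
```python
from h import *
c=cam('top'); im=np.array(c['color']); p=proj(c,[[.497,.02,.085]])[0].astype(int); print(p)
hsv=cv2.cvtColor(im,cv2.COLOR_RGB2HSV)
w=cam('wrist'); iw=np.array(w['color']); hw=cv2.cvtColor(iw,cv2.COLOR_RGB2HSV)
for nm,h,reg in(('top',hsv,(p[1]-30,p[1]+30,p[0]-35,p[0]+35)),('wrist',hw,(30,180,180,340))):
    a,b,cc,d=reg; s=h[a:b,cc:d]
    for lab,lo,hi in(('glaze',(23,8,30),(36,60,255)),('cork',(8,95,40),(22,200,255))):
        m=cv2.morphologyEx(cv2.inRange(s,lo,hi),cv2.MORPH_CLOSE,np.ones((3,3)))
        ks=[k for k in cv2.findContours(m,0,1)[0] if cv2.contourArea(k)>25]
        for k in ks: 
            x,y,W,H=cv2.boundingRect(k); print(nm,lab,x+cc,y+a,W,H,cv2.contourArea(k))
iw2=iw[30:180,180:340]
g=cv2.resize(cv2.cvtColor(iw2,cv2.COLOR_RGB2GRAY),(64,40),interpolation=cv2.INTER_AREA)
for r in g[::1]: print(''.join(' .:-=+*#%@'[min(9,int(x)//26)] for x in r))
```

```text
[274 185]
top glaze 292 193 8 22 41.0
top glaze 268 175 26 25 340.0
top glaze 296 168 13 25 62.0
wrist glaze 180 135 15 45 332.0
wrist glaze 228 81 59 61 2692.5
****************************************************************
****************+***********************************************
****************************************************************
****************************************************************
****************************************************************
****************************************************************
****************************************************************
***********************************************++******++***+***
***********************************************++******++++++***
*************************************************+*****++++++***
*******************************************************++*******
****************************************************************
********************************++*++***************************
****************************************************************
*****************************
[... 960 characters left out ...]
**********************************************++++
********+*******************************************++****++++++
*********************************************************+++++++
*********************************************************+++++++
***********************************************************+++++
***************************************************++++++++**+++
************************************************++++==++++++++++
*******************************************+++++++========++++++
*****************************************+++++++++=======+++++++
****************************************++++++++++======++++++++
***************************************+++++++++++++======+=++=+
```

```bash
python3 -m inch '[[-1,-0.015,-0.05,0,0],[-1,-0.03,-0.1,0,0],[-1,-0.045,-0.15,-0.01,0],[-1,-0.059,-0.19,-0.03,0],[-1,-0.059,-0.205,-0.03,0],[-1,-0.059,-0.205,-0.03,0]]' >/dev/null; python3 s.py
cat > lid.py <<'E'
from h import *
w=cam('wrist'); im=np.array(w['color']); hsv=cv2.cvtColor(im,cv2.COLOR_RGB2HSV)
m=cv2.inRange(hsv,(0,125,40),(14,255,255)); k=max(cv2.findContours(m,0,1)[0],key=cv2.contourArea); h=cv2.convexHull(k); print(cv2.boundingRect(h))
e=cv2.fitEllipse(h); print('plate',e, onz(w,*e[0],.013).round(4))
x,y,W,H=cv2.boundingRect(h); g=cv2.cvtColor(im[y:y+H,x:x+W],cv2.COLOR_RGB2GRAY)
c=cv2.HoughCircles(cv2.medianBlur(cv2.resize(g,None,fx=4,fy=4),5),cv2.HOUGH_GRADIENT,1,400,param1=60,param2=15,minRadius=44,maxRadius=80)
for u,v,r in c[0]: print('knob',(u/4+x,v/4+y,r/4),onz(w,u/4+x,v/4+y,.049).round(4))
p=proj(w,[[.439,-.217,.049],[.452,-.217,.049]]);print('expected knob',p.round(0)); print(robot.read_state()['tool_pos'].round(4))
E
python3 lid.py
```

```text
21.6 [-0.634 -0.111  1.679 -0.008  1.584 -0.634] y [-0.014 -0.    -1.   ] x [ 1.    -0.001 -0.014] [ 0.438  -0.2627  0.2474] [ 0.9  0.1 -0.5] 0.09287105346260398
(214, 78, 96, 97)
plate ((261.4617919921875, 126.0666732788086), (94.95523834228516, 96.79619598388672), 4.415702819824219) [ 0.4393 -0.214   0.013 ]Traceback (most recent call last):
  File "lid.py", line 7, in <module>
    for u,v,r in c[0]: print('knob',(u/4+x,v/4+y,r/4),onz(w,u/4+x,v/4+y,.049).round(4))
                 ~^^^
TypeError: 'NoneType' object is not subscriptable
```

```bash
python3 -m inch '[[-1,0.001,0.03,-0.04,0],[-1,0.001,0.0487,-0.08,0],[-1,0.001,0.0487,-0.12,0],[-1,0.001,0.0487,-0.16,0],[-1,0.001,0.0487,-0.2,0],[-1,0.001,0.0487,-0.215,0],[-1,0.001,0.0487,-0.223,0],[-1,0.001,0.0487,-0.223,0]]' 25 >/dev/null; python3 s.py
python3 -m inch '[[1,0,0,0,0],[1,0,0,0,0],[1,0,0,0,0],[1,0,0,0,0],[1,0,0,0,0],[1,0,0,0,0],[1,0,0,0,0],[1,0,0,0,0]]' 25 >/dev/null; python3 s.py
```

```text
22.65 [-0.551  0.031  1.964 -0.008  1.156 -0.548] y [-0.012 -0.001 -1.   ] x [ 1.     0.001 -0.012] [ 0.4402 -0.2135  0.0257] [ 0.2 -0.3  0.8] 0.09294599949210346
23.65 [-0.551  0.031  1.964 -0.008  1.156 -0.548] y [-0.012 -0.001 -1.   ] x [ 1.     0.001 -0.012] [ 0.4401 -0.2135  0.0257] [-0.7 -0.3  0.3] 0.025453626005426014
```

```bash
python3 -m inch '[[1,0,0,0.03,0],[1,0,0,0.09,0],[1,0.005,0.03,0.14,0],[1,0.015,0.08,0.174,0],[1,0.025,0.135,0.174,0],[1,0.035,0.19,0.174,0],[1,0.045,0.24,0.174,0],[1,0.05,0.28,0.174,0]]' 40 >/dev/null; python3 s.py
python3 -m inch '[[1,0.004,0.04,0,0],[1,0.008,0.075,0,0],[1,0.008,0.08,0,0],[1,0.008,0.08,0,0],[1,0.008,0.08,0,0]]' 40 >/dev/null; python3 s.py
sed 's/2<x\[1\]<200/2<x[1]<110/' j.py > j2.py; python3 j2.py; python3 top.py
python3 - <<'E'
from h import *
w=cam('wrist'); im=np.array(w['color']); g=cv2.resize(cv2.cvtColor(im[:240,130:390],cv2.COLOR_RGB2HSV)[:,:,1],(80,36),interpolation=cv2.INTER_AREA)
for r in g: print(''.join(' .:-=+*#%@'[min(9,int(x)//22)] for x in r))
E
```

```text
24.65 [ 0.036 -0.135  1.788 -0.     1.501  0.034] y [-0.013 -0.001 -1.   ] x [ 1.     0.002 -0.013] [0.4899 0.0687 0.1992] [ 0.2 -1.2 -2.5] 0.025191701760654404
25.275 [ 1.890e-01 -6.600e-02  1.724e+00  1.000e-03  1.496e+00  1.880e-01] y [-0.013 -0.001 -1.   ] x [ 1.     0.001 -0.013] [0.4978 0.1476 0.199 ] [-0.1 -1.  -2.9] 0.024808806861764635
white in balls 23.30202256339336
((58.249813079833984, 33.59673309326172), (12.172881126403809, 42.075199127197266), 175.35794067382812)
jar top [0.5061 0.2218 0.07  ]
--:........................-*######%#%%#############*-...........:--------------
--.......................-*#########*#####**######%###*-.........:--------------
--:....................:+#########+...:*+:...+##########*:.......:--------------
---...................:*##########:....-:....-#######%###*:......:--------------
:--:.................:*###########*:..-**-::-*###=--+##%##*:.....---------------
----.................+######**##################:....=#####+.....--------------:
----:...............-##%##+:...=################:...:*##%###-....---------------
-----.............
[... 2227 characters left out ...]
###########*..........
         .*###########*:........=#############-........:*############+..........j2.py:6: RuntimeWarning: Mean of empty slice.
  r=least_squares(lambda q:np.hypot(P[:,0]-q[0],P[:,1]-q[1])-.06,P.mean(0),loss='soft_l1',f_scale=.002); print('jar',r.x.round(4),np.median(abs(r.fun)),robot.read_state()['tool_pos'].round(4))
  ret = ret.dtype.type(ret / rcount)
Traceback (most recent call last):
  File "j2.py", line 6, in <module>
    r=least_squares(lambda q:np.hypot(P[:,0]-q[0],P[:,1]-q[1])-.06,P.mean(0),loss='soft_l1',f_scale=.002); print('jar',r.x.round(4),np.median(abs(r.fun)),robot.read_state()['tool_pos'].round(4))
ValueError: Initial guess is outside of provided bounds
```

```bash
cat > j3.py <<'E'
from h import *
from scipy.optimize import least_squares
w=cam('wrist'); im=np.array(w['color']); hsv=cv2.cvtColor(im,cv2.COLOR_RGB2HSV); s=robot.read_state()['tool_pos']
m=cv2.inRange(hsv,(0,125,40),(14,255,255)); ks=[k for k in cv2.findContours(m,0,1)[0] if cv2.contourArea(k)>3000]
for k in ks:
    jar=k[:,0,1].min()<60; z,R=(.07,.06) if jar else (s[2]-.0257+.013,.063)
    P=np.array([onz(w,*p,z)[:2] for p in cv2.convexHull(k)[:,0] if 2<p[1]<200])
    r=least_squares(lambda q:np.hypot(P[:,0]-q[0],P[:,1]-q[1])-R,P.mean(0)+([0,0] if jar else [0,-.05]),loss='soft_l1',f_scale=.002); print('jar' if jar else 'lid',r.x.round(4),np.median(abs(r.fun)).round(4),len(P))
print(s.round(4))
E
python3 j3.py
```

```text
lid [0.4978 0.1434] 0.0004 20
jar [0.4989 0.2596] 0.0013 37
[0.498  0.1479 0.1993]
```

```bash
python3 -m inch '[[1,0.0005,0.04,0,0],[1,0.0005,0.085,0,0],[1,0.0005,0.113,0,0],[1,0.0005,0.113,-0.03,0],[1,0.0005,0.113,-0.06,0],[1,0.0005,0.113,-0.085,0],[1,0.0005,0.113,-0.092,0],[1,0.0005,0.113,-0.092,0]]' 40 >/dev/null; python3 s.py
python3 -m inch '[[1,0,0,-0.005,0],[1,0,0,-0.01,0],[1,0,0,-0.014,0],[1,0,0,-0.017,0],[1,0,0,-0.017,0]]' 15 >/dev/null; python3 s.py
```

```text
26.475 [0.388 0.122 1.704 0.004 1.328 0.387] y [-0.013 -0.001 -1.   ] x [ 1.     0.    -0.013] [0.4985 0.2606 0.1075] [ 0.1 -0.4 -0.8] 0.02488994350076337
27.1 [0.388 0.14  1.718 0.004 1.296 0.387] y [-0.013 -0.001 -1.   ] x [ 1.     0.    -0.013] [0.4985 0.2606 0.0903] [ 0.6 -0.7 -2.6] 0.02555505248569116
```

```bash
python3 -m inch '[[1,0,0,-0.002,0],[1,0,0,-0.003,0],[1,0,0,-0.004,0],[1,0,0,-0.004,0]]' 15 >/dev/null; python3 s.py;  python3 -m inch '[[1,0,0,-0.002,0],[1,0,0,-0.002,0]]' 15 >/dev/null; python3 s.py
```

```text
27.6 [0.388 0.141 1.719 0.004 1.294 0.387] y [-0.012 -0.001 -1.   ] x [ 1.     0.    -0.012] [0.4988 0.261  0.0894] [-11.6  -4.1  20.4] 0.02535637225511947
27.85 [0.388 0.141 1.718 0.004 1.293 0.387] y [-0.011 -0.    -1.   ] x [ 1.     0.001 -0.011] [0.4991 0.2612 0.0894] [-6.7 -3.2 11.9] 0.025352213771883982
```

```bash
python3 -m inch '[[1,0,0,0,0],[-1,0,0,0.001,0],[-1,0,0,0.001,0],[-1,0,0,0.001,0],[-1,0,0,0.001,0],[-1,0,0,0.03,0],[-1,0,0,0.08,0],[-1,0,0,0.13,0]]' 5 >/dev/null; python3 s.py
python3 -m inch '[[-1,0,-0.04,0.03,0],[-1,0,-0.09,0.04,0],[-1,0,-0.11,0.04,0],[-1,0,-0.11,0.04,0]]' >/dev/null; python3 s.py
cat > fin.py <<'E'
from h import *
w=cam('wrist'); im=np.array(w['color']); hsv=cv2.cvtColor(im,cv2.COLOR_RGB2HSV)
m=cv2.inRange(hsv,(0,125,40),(14,255,255)); k=max(cv2.findContours(m,0,1)[0],key=cv2.contourArea); h=cv2.convexHull(k); e=cv2.fitEllipse(h)
print(cv2.boundingRect(h),'ell',np.round(e[0]+e[1],1),'lid',onz(w,*e[0],.077).round(4))
C=onz(w,*e[0],.077)
for z in(.07,.077,.083): 
    p=proj(w,[[C[0]+.063*np.cos(a),C[1]+.063*np.sin(a),z] for a in np.linspace(0,6.28,60)]); print(z,np.ptp(p,0).round(1))
c=cam('scene'); im=np.array(c['color']); hs=cv2.cvtColor(im,cv2.COLOR_RGB2HSV); mm=cv2.inRange(hs,(0,110,40),(14,255,255))
p=proj(c,[[.498,.258,.07]])[0].astype(int); s=mm[p[1]-45:p[1]+45,p[0]-35:p[0]+35]; k=max(cv2.findContours(s,0,1)[0],key=cv2.contourArea); x,y,W,H=cv2.boundingRect(k); print('scene obj',x+p[0]-35,y+p[1]-45,W,H)
print('expect knob top, plate l/r, jar base',proj(c,[[.498,.258,.113],[.498-.05,.258+.038,.077],[.498+.05,.258-.038,.077],[.498-.035,.258-.048,0]]).round(0).tolist())
for r in cv2.resize(s,(70,45)): print(''.join('#' if v>100 else '.' for v in r))
g=cv2.resize(cv2.cvtColor(im,cv2.COLOR_RGB2GRAY)[190:250,250:310],(60,30))
for r in g: print(''.join(' .:-=+*#%@'[min(9,int(v)//26)] for v in r))
E
python3 fin.py
```

```text
28.85 [0.388 0.041 1.579 0.004 1.533 0.388] y [-0.012 -0.001 -1.   ] x [ 1.     0.    -0.012] [0.4987 0.261  0.2204] [-0.   0.1 -0.2] 0.09055130000402208
29.35 [ 0.192 -0.086  1.633  0.002  1.607  0.194] y [-0.013 -0.001 -1.   ] x [ 1.    -0.002 -0.013] [0.4987 0.15   0.2599] [-0.4 -0.3  0.3] 0.09296133726257176
(204, 9, 115, 123) ell [260.8  70.  115.1 122.9] lid [0.4995 0.2605 0.077 ]
0.07 [115.8 124.2]
0.077 [118.2 126.9]
0.083 [120.3 129.2]
scene obj 201 152 43 44
expect knob top, plate l/r, jar base [[221.0, 154.0], [200.0, 164.0], [243.0, 166.0], [220.0, 199.0]]
.............................................#........................
..............................................................#.......
......................................................................
.........#......#.....................................................
...........#.#......####..............................................
...................########...........................................
................#..#...######.........................................
...................##.#....#
[... 3799 characters left out ...]
--:**************************
********--------------==---------:**************************
********+-------------------------**************************
*********+------------==--------=***************************
**********=-----=--------------=****************************
*#*********+==========-----===-*****************************
*************+===+++=+========++****************************
****************+++++++++++*+*******************************
***********************************************************+
**********************************************************++
*******************************************************+++++
******************************************************++++++
```

```bash
python3 -m inch '[[-1,0,0,0.02,0],[-1,0,0,0.02,0],[-1,0,0,0.02,0]]' >/dev/null; python3 s.py; python3 -c "
from plant import robot
print(robot.close_job())"
```

```text
29.825 [ 0.196 -0.089  1.6    0.002  1.643  0.195] y [-0.013 -0.    -1.   ] x [ 1.     0.001 -0.013] [0.4986 0.1521 0.2799] [ 0.1 -0.1 -0.6] 0.09289590769655734
the job is handed in; nothing more can be done
None
```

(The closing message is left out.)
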